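# Set the next arch stone on the turning piece

## Robot

A 6-joint arm with a two-finger parallel gripper is mounted at the origin on the work surface. World frame = base frame: x ahead of the robot, y to its left, z up, the work surface at z = 0. Lengths are in m, angles in rad, forces in N, time in s.
With the tool pointing down it reaches from about 0.25 to 0.775 m from the base axis. Payload 4 kg.
Tool frame: the origin (TCP) lies on the centre line of the jaws, within the pads' length; the fingertips stand 19 mm ahead of it and the grasp point (between the pads) is the TCP; z points along the fingers, y is the line along which they close (so a half turn about z gives the same grasp; the last joint's range is limited). The gripper opens to 94 mm and grips with 3 to 60 N. Pads are 16 mm wide; open, the fingers measure 119 mm over their backs; the gripper's body (75 mm by 177 mm) begins 78 mm behind the grasp point.
Start: joints at [-1.292, 0.087, 1.371, -0, 1.684, -0.103], TCP at [0.205, -0.51, 0.225] pointing down, gripper open.
Joint ranges: [-3.1, 3.1], [-0.76, 2.03], [0.27, 2.55], [-1.08, 4.22], [0.17, 2.65], [-2.57, 2.57]. Speed limits (rad/s): [2.79, 2.79, 3.14, 3.14, 3.14, 3.14].

## Interface

Orientations are given as a 3x3 rotation matrix whose columns are the frame's x, y, z axes.
In Python, from cell import manip, read_camera, get_calibration gives the robot as it stands. Calls block until the motion is done:
- manip.goto(position, orientation): joint-space move of the TCP to a pose.
- manip.move_linear(position, ori=None, speed=0.15): straight line of the TCP; ori=None keeps the orientation; speed is the mean speed in m/s.
- manip.move_j(angles): joint-space move.
- manip.command_gripper(opening, effort=None): finger opening in m; effort is the grip in N (None keeps the last); returns when the fingers have stopped.
- manip.dwell(seconds).
- manip.inverse_kinematics(position, orientation): joint angles nearest the present ones, or None.
- read_camera(name): name is "scene" or "top" or "wrist"; returns (picture, depth): 400x640x3 uint8, blue, green, red; 400x640 float32, m along the optical axis (not along the pixel's ray), 0 where there is no reading.
- get_calibration(name): a dict with "K" (3x3 intrinsics, pixels), "R" (3x3) and "t" (3): a world point X has camera coordinates R X + t; the wrist camera has in their place "T_tool_cam" (4x4, takes a point from camera to tool coordinates, whose origin is the TCP and whose axes are the flange's). Camera axes: x right, y down, z forward; pixel columns grow to the right and rows downward; lengths in m; the calibration is good to about 2 mm. The wrist camera is an equidistant fisheye: a pixel r from the principal point sees the ray r / f radians off the axis. A picture is of the moment at which its call begins: read the wrist's pose just before it. get_calibration takes no time and is no camera call.
A pose or a line that the arm cannot do raises manip.MotionError and nothing moves.
- manip.job_done(): hands the job in; it is judged then, once.
Readings, each from a call of its own:
- manip.read_time_s(): time.
- manip.read_q(): joint angles.
- manip.read_joint_vel(): joint speeds.
- manip.read_effort(): joint torques, N m.
- manip.read_ee_pos(): TCP position.
- manip.read_tool_rot(): TCP orientation.
- manip.read_wrist_force(): force on the tool from outside, world axes, zero at the start.
- manip.read_moment(): the same for the moment, N m.
- manip.read_gripper_width(): finger opening in m.
- manip.read_grasp_force(): force on a finger pad.
Only numpy, scipy, OpenCV 4.12 (cv2) and the standard library are available. Lean on these libraries where they do the work, as an engineer would, in place of code of your own. Each camera call takes 0.05 s, during which the arm holds its last target. There are 200 camera calls.

## Task

Take the cream wedge-shaped arch stone from the bench and lay it, narrow end down, on the empty sloping facet of the wooden arch former just above the last stone on the side that has only one stone. Bed it gently, flat on the narrow rib and centred across it, slide it down the slope until the joint with the stone already laid is closed, and only let go once it is bedded; leave the other stones and the tools where they are.

Things in the scene. Friction and masses are not known exactly. Their poses are not given: they have to be found in the camera images.
- stand: Arch former. Origin: centre of the underside of its brown sole plate (120 mm in x, 360 in y, 12 thick), z up. Two steel jacks on it carry a plywood rib, 22 mm wide in x, centred on x = 0, arched along y, with six flat facets 60 mm long, sloping 50, 30 and 10 degrees to either side. Fixed stones lie on both 50 degree facets and on the 30 degree one at -y. It stands firm.
- facet_mark (a point): Point on top of the sole plate (12 mm above the bench), plumb below the middle of the empty target facet (the stand's x = 0, y = +85 mm). That facet falls at 30 degrees towards the stand's +y; normal (0, sin 30, cos 30) in its frame. The rib's height on its jacks differs each time and is NOT reported: the facet's middle is 147 to 182 mm above the bench. Feel or look for it.
- laid_stone (a point): Point on top of the sole plate plumb below the foot centre of the already laid pale stone (50 degree facet, stand's +y side), which the new stone must meet. The joint is closed when the new stone's origin is at the target facet's middle, its z along the facet's normal, its x along the stand's x (either way). Surfaces are rough: the stone will not surely slide by itself.
- voussoir: The cream limestone wedge to lay, about 0.4 kg, rigid, symmetrical. Origin: centre of its small foot face; z up through the stone. 46 mm wide in x between two parallel upright faces (grip here), 55 mm high in z; 60 mm long in y at the foot, growing to about 81 mm at the top, as each y face leans out by 10 degrees. It starts upright on its foot on the bench.
- grey_wedge: Dark grey stone wedge of the same shape and size, to be left alone. Origin: centre of its foot.
- square_block: Cream rectangular block (not a wedge), 46 x 50 x 40 mm, with upright sides, to be left alone. Origin: centre of its underside.
- mallet: Hammer about 260 mm long lying on the bench, to be left alone.
- chisel: Stone chisel with a wooden handle, about 215 mm long, lying on the bench, to be left alone.
- wide_chisel: Longer chisel with a wooden handle, about 235 mm, lying on the bench, to be left alone.
- brush: Brush about 200 mm long lying on the bench, to be left alone.
- folding_rule: Yellow folded rule, 200 x 16 x 12 mm, lying on the bench, to be left alone.
Not all that is in view belongs to the job. What is shaped like the voussoir but green or purple is not meant.

How it is judged:
By the outcome, as a careful person would: the job done as asked, in the order asked, and still so for the second after the job is handed in, with the robot touching nothing.
It also fails if it takes over 38 s, if anything falls off the work surface, if the arm or the gripper's body presses on something with over 40 N, if the wrist force passes 120 N, or if a joint passes its speed limit or range.

## Working session

There is one attempt and no reset: what is moved stays moved. The work goes in short steps, each a Python script; the robot and the scene stay as the last script left them, time stands still between calls to the robot, and variables do not carry over. Pictures are saved under pics/ and viewed, at most 10 in all, crops included, and the job is handed in when it is done.

```bash
ls; mkdir -p pics; python3 - <<'E'
from cell import manip, read_camera, get_calibration
import numpy as np, cv2
for n in ["top","scene"]:
    im,d=read_camera(n); cv2.imwrite(f"pics/{n}0.png",im); np.save(f"{n}_d.npy",d)
    c=get_calibration(n); C=-c["R"].T@c["t"]; print(n,C.round(3),c["R"].round(3).tolist(),c["K"].round(1).tolist(),(d>0).mean())
E
```

```text
pics
top [ 0.406 -0.021  1.293] [[-0.024, -1.0, 0.015], [-0.99, 0.022, -0.139], [0.139, -0.018, -0.99]] [[403.6, 0.0, 320.7], [0.0, 403.6, 207.6], [0.0, 0.0, 1.0]] 0.99598828125
scene [0.981 0.603 1.275] [[-0.854, 0.52, -0.008], [0.447, 0.726, -0.523], [-0.266, -0.45, -0.853]] [[515.7, 0.0, 321.6], [0.0, 515.7, 195.7], [0.0, 0.0, 1.0]] 0.99592578125
```

View pics/top0.png

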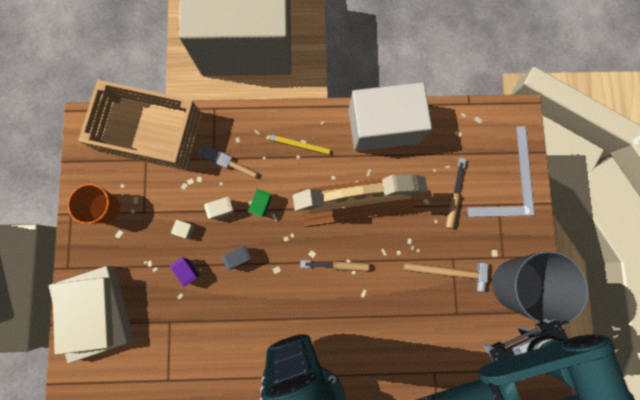

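View pics/scene0.png

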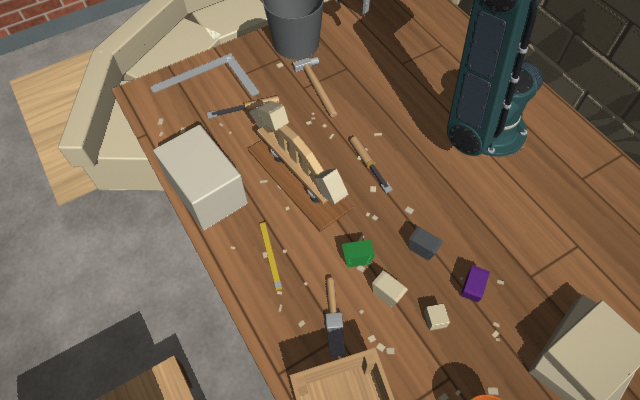

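The top view shows the voussoir at about (219,208), the square block at (182,229) and the former from (300,200) to (430,190). The single-stone end is at (307,200), which is world +y. The scene view agrees: voussoir (389,288), lone stone (330,186).

```bash
cat > h.py <<'E'
from cell import manip, read_camera, get_calibration
import numpy as np, cv2
def cloud(n,d):
    c=get_calibration(n);K=c["K"];v,u=np.mgrid[:400,:640]
    P=np.stack([(u-K[0,2])/K[0,0]*d,(v-K[1,2])/K[1,1]*d,d],-1)
    return (P-c["t"])@c["R"]
E
python3 - <<'E'
from h import *
for n,vb,sb,plate in [("top",(200,195,240,225),(290,170,430,225),0),("scene",(368,268,412,308),(245,95,355,230),0)]:
    im=cv2.imread(f"pics/{n}0.png");P=cloud(n,np.load(f"{n}_d.npy"))
    x0,y0,x1,y1=vb; Q=P[y0:y1,x0:x1].reshape(-1,3)
    tm=Q[:,2]; m=(tm>0.047)&(tm<0.065); T=Q[m]
    print(n,"vous top z",np.median(T[:,2]).round(4),m.sum(),cv2.minAreaRect((T[:,:2]*1000).astype(np.float32)))
    x0,y0,x1,y1=sb; Q=P[y0:y1,x0:x1]; hsv=cv2.cvtColor(im,cv2.COLOR_BGR2HSV)[y0:y1,x0:x1]
    m=Q[...,2]>0.1; S=Q[m]
    mu=S.mean(0); r=cv2.minAreaRect((S[:,:2]*1000).astype(np.float32)); print("stand high pts",m.sum(),mu.round(3),r)
    w=np.linalg.svd(S[:,:2]-mu[:2],full_matrices=False)[2][0]; w*=np.sign(w[1]); s=(S[:,:2]-mu[:2])@w; l=(S[:,:2]-mu[:2])@np.array([w[1],-w[0]])
    print("dir",w.round(3))
    for a in np.arange(-.2,.2,.01):
        k=(s>=a)&(s<a+.01)
        if k.sum(): print(round(a+.005,3),k.sum(),"z",np.percentile(S[k,2],[10,50,90]).round(3),"lat",np.percentile(l[k],[2,50,98]).round(3),"hsv",np.median(hsv[m][k],0))
    # plate
    p=(Q[...,2]>0.007)&(Q[...,2]<0.018); p=cv2.morphologyEx(p.astype(np.uint8),cv2.MORPH_OPEN,np.ones((2,2)))>0
    print("plate",p.sum(),cv2.minAreaRect((Q[p][:,:2]*1000).astype(np.float32)))
    cv2.imwrite(f"pics/{n}1.png",np.hstack([cv2.resize(im[y0:y1,x0:x1],None,fx=3,fy=3,interpolation=2),cv2.cvtColor(cv2.resize(p.astype(np.uint8)*255,None,fx=3,fy=3),8)])[:600,:800])
E
```

```text
top vous top z 0.0546 392 ((588.4259643554688, 274.4074401855469), (47.410091400146484, 79.43058776855469), 16.07642364501953)
stand high pts 2694 [ 0.6   -0.156  0.178] ((568.9862060546875, -170.49488830566406), (207.8087921142578, 389.3329162597656), 19.343666076660156)
dir [-0.138  0.99 ]
-0.195 29 z [0.139 0.147 0.151] lat [-0.018  0.004  0.026] hsv [15. 80. 89.]
-0.185 36 z [0.154 0.158 0.161] lat [-0.019  0.002  0.025] hsv [19. 53. 80.]
-0.175 46 z [0.147 0.168 0.173] lat [-0.019 -0.002  0.025] hsv [19. 50. 80.]
-0.165 45 z [0.156 0.18  0.186] lat [-0.019 -0.     0.026] hsv [19. 52. 82.]
-0.155 61 z [0.114 0.189 0.195] lat [-0.024 -0.009  0.025] hsv [20. 51. 98.]
-0.145 68 z [0.105 0.199 0.204] lat [-0.024 -0.006  0.027] hsv [ 20.  58. 108.]
-0.135 79 z [0.103 0.206 0.211] lat [-0.023 -0.006  0.028] hsv [ 20.  57. 141.]
-0.125 81 z [0.103 0.211 0.216] lat [-0.024 -0.005  0.028] hsv [ 20.  58. 143.]
-0.115 77 z [0.103 0.218 0.222] lat [-0.019 -0.005  0.027] hsv [ 20.  59. 143.]
-0.105 87 z [0.102 0.222 0.227] lat [-0.023 -0.007  0.029] hsv [ 19.  60. 143.]
-0.095 81 z [0.102 0.2
[... 5150 characters left out ...]
24 -0.019] hsv [ 21.   51.  102.5]
0.105 95 z [0.123 0.189 0.196] lat [-0.073 -0.038 -0.022] hsv [ 21.  50. 137.]
0.115 141 z [0.122 0.184 0.194] lat [-0.075 -0.04  -0.025] hsv [ 22.  48. 221.]
0.125 144 z [0.133 0.174 0.184] lat [-0.079 -0.044 -0.028] hsv [ 22.  48. 221.]
0.135 130 z [0.147 0.162 0.172] lat [-0.081 -0.054 -0.033] hsv [ 22.   48.  221.5]
0.145 109 z [0.139 0.152 0.158] lat [-0.084 -0.057 -0.036] hsv [ 22.  48. 221.]
0.155 57 z [0.137 0.143 0.15 ] lat [-0.071 -0.052 -0.04 ] hsv [ 21.  49. 216.]
0.165 1 z [0.138 0.138 0.138] lat [-0.043 -0.043 -0.043] hsv [ 18.  64. 174.]
plate 2135 ((733.38818359375, 77.9990234375), (1159.4254150390625, 321.9371643066406), 61.094932556152344)
```

```bash
python3 - <<'E'
from h import *
from scipy.optimize import least_squares
def f(y):
    y=abs(y); a=np.deg2rad([10,30,50])
    b=np.cumsum(60e-3*np.cos(a)); 
    return -(np.minimum(y,b[0])*np.tan(a[0])+np.clip(y-b[0],0,b[1]-b[0])*np.tan(a[1])+np.clip(y-b[1],0,None)*np.tan(a[2]))
Rall={}
for n,sb in [("top",(290,170,430,225)),("scene",(245,95,355,230))]:
    im=cv2.imread(f"pics/{n}0.png");P=cloud(n,np.load(f"{n}_d.npy"))
    x0,y0,x1,y1=sb; Q=P[y0:y1,x0:x1].reshape(-1,3); S=Q[(Q[:,2]>.135)&(Q[:,2]<.25)&(abs(Q[:,0]-.6)<.1)&(abs(Q[:,1]+.15)<.25)]
    yaw=np.deg2rad(6); o=np.array([.6,-.15]); 
    p=np.array([.6,-.15,yaw,.199])
    for it in range(8):
        w=np.array([-np.sin(p[2]),np.cos(p[2])]);x=np.array([np.cos(p[2]),np.sin(p[2])])
        s=(S[:,:2]-p[:2])@w;l=(S[:,:2]-p[:2])@x
        tol=.02 if it==0 else .005
        k=(s>-.05)&(s<.105)&(abs(S[:,2]-p[3]-f(s))<tol)&(abs(l)<.03)
        T=S[k]; 
        # lateral midline
        e=[];c=[]
        for a in np.arange(-.05,.105,.01):
            q=(s[k]>=a)&(s[k]<a+.01)
            if q.sum()>8:
                lo,hi=np.percentile(l[k][q],[4,96]);c.append((a+.005,(lo+hi)/2,hi-lo))
        c=np.array(c);m=np.polyfit(c[:,0],c[:,1],1)
        p[:2]+=x*m[1]; p[2]-=np.arctan(m[0])
        w=np.array([-np.sin(p[2]),np.cos(p[2])])
        s=(T[:,:2]-p[:2])@w
        r=least_squares(lambda g:T[:,2]-g[1]-f(s-g[0]),[0,p[3]],loss='soft_l1',f_scale=.002).x
        p[:2]+=w*r[0];p[3]=r[1]
    res=T[:,2]-p[3]-f((T[:,:2]-p[:2])@w)
    mid=p[:2]+w*.08507
    print(n,"centre",p.round(4),"yawdeg",np.rad2deg(p[2]).round(2),"facet mid",mid.round(4),(p[3]-.02542).round(4),k.sum(),res.std().round(4),"width",c[:,2].mean().round(4))
    # laid-stone and others in stand frame: top ridge of laid stone
    x=np.array([np.cos(p[2]),np.sin(p[2])]);s=(S[:,:2]-p[:2])@w;l=(S[:,:2]-p[:2])@x
    for lo,hi in((.1,.2),(-.2,-.1)):
        k=(s>lo)&(s<hi)&(abs(l)<.035)&(S[:,2]>p[3]+f(s)+.03);j=np.where(k)[0]
        t=j[S[j,2]>np.sort(S[j,2])[-15]]
        print("  ridge s,z",s[t].mean().round(4),S[t,2].mean().round(4),"lat",np.percentile(l[j],[3,97]).round(4))
y=.05907+.05196+.03*np.cos(np.deg2rad(50));print("expected laid foot s",y)
c=[.11104-.055*np.sin(np.deg2rad(40))*0]
# expected ridge: joint plane from (s=.1110) leaning 40deg from vertical, h=55/cos10
print("exp ridge",.11104+.055/np.cos(np.deg2rad(10))*np.sin(np.deg2rad(40)),"dz",f(.11104)+.055/np.cos(np.deg2rad(10))*np.cos(np.deg2rad(40)))
E
```

```text
top centre [ 0.6082 -0.1581  0.1212  0.1969] yawdeg 6.95 facet mid [ 0.5979 -0.0737] 0.1715 446 0.0019 width 0.0197
  ridge s,z 0.1472 0.1984 lat [-0.0225  0.0222]
  ridge s,z -0.1028 0.2263 lat [-0.0232  0.0221]
scene centre [ 0.6121 -0.1579  0.1207  0.1962] yawdeg 6.92 facet mid [ 0.6019 -0.0735] 0.1708 438 0.0022 width 0.0206
  ridge s,z 0.1479 0.1975 lat [-0.0219  0.0234]
  ridge s,z -0.1035 0.2237 lat [-0.0216  0.0231]
expected laid foot s 0.13031362829059617
exp ridge 0.14693870045663765 dz 0.002369281965927207
```

The two views agree on yaw (6.9°), facet height (about 171 mm) and the position along the arch. They differ by 4 mm in x. I'll check reach, then hover over the stand for a wrist look on the way.

```bash
cat >> h.py <<'E'
def pose(yaw,tilt=0,flip=1):
    """tool y along flip*(x at yaw), tool z = -(normal tilted by tilt towards +y of that yaw)"""
    c,s=np.cos(yaw),np.sin(yaw);Z=np.array([[c,-s,0],[s,c,0],[0,0,1]])
    z=-Z@[0,np.sin(tilt),np.cos(tilt)];y=flip*Z@[1,0,0]
    return np.stack([np.cross(y,z),y,z],1)
def wcloud(d,p,R):
    c=get_calibration("wrist");K=c["K"];T=c["T_tool_cam"];v,u=np.mgrid[:400,:640]
    a=(u-K[0,2])/K[0,0];b=(v-K[1,2])/K[1,1];r=np.hypot(a,b)+1e-9;t=np.tan(np.minimum(r,1.4))
    P=np.stack([a/r*t,b/r*t,np.ones_like(r)],-1)*d[...,None]
    return (P@T[:3,:3].T+T[:3,3])@R.T+p
YAW=np.deg2rad(6.93);SY=np.array([-np.sin(YAW),np.cos(YAW),0]);SX=np.array([np.cos(YAW),np.sin(YAW),0])
N=SY*.5+np.array([0,0,np.sqrt(.75)])
DN=SY*np.sqrt(.75)-np.array([0,0,.5])  # down slope
E
python3 - <<'E'
from h import *
V=np.deg2rad(16.3);M=np.array([.6,-.0736,.171])
for fl in(1,-1):
    for n,p,R in[("hov",[.6,-.1,.38],pose(YAW,0,fl)),("pick",[.59,.274,.035],pose(V,0,fl)),("pickup",[.59,.274,.3],pose(V,0,fl)),("over",M+N*.1,pose(YAW,np.pi/6,fl)),("place",M+N*.035,pose(YAW,np.pi/6,fl))]:
        q=manip.inverse_kinematics(np.array(p),R);print(fl,n,None if q is None else np.round(q,2))
print(get_calibration("wrist"))
E
```

```text
1 hov [-0.26  0.25  0.88 -0.    2.02 -0.38]
1 pick [ 0.35  0.41  1.36 -0.    1.37  0.06]
1 pickup [ 0.35  0.32  0.95 -0.    1.87  0.06]
1 over [ 0.14  0.18  1.29 -0.53  1.67 -0.03]
1 place [ 0.09  0.19  1.39 -0.52  1.55 -0.02]
-1 hov None
-1 pick None
-1 pickup None
-1 over None
-1 place None
{'K': array([[309.70691629,   0.        , 320.03013783],
       [  0.        , 309.70691629, 194.229614  ],
       [  0.        ,   0.        ,   1.        ]]), 'T_tool_cam': array([[-1.31577746e-04, -9.70801586e-01, -2.39883855e-01,
         6.84934098e-02],
       [ 9.99999736e-01,  4.36692319e-05, -7.25233761e-04,
         4.73778696e-04],
       [ 7.14533629e-04, -2.39883887e-01,  9.70801324e-01,
        -1.59331486e-01],
       [ 0.00000000e+00,  0.00000000e+00,  0.00000000e+00,
         1.00000000e+00]])}
```

```bash
python3 - <<'E'
from h import *
print(manip.read_time_s())
manip.goto(np.array([.6,-.12,.38]),pose(YAW)); manip.dwell(.2)
for n,P in(("s",None),("v",([.59,.254,.25],pose(np.deg2rad(16.3))))):
    if P: manip.goto(np.array(P[0]),P[1]); manip.dwell(.2)
    p=manip.read_ee_pos();R=manip.read_tool_rot();im,d=read_camera("wrist")
    cv2.imwrite(f"pics/w{n}.png",im);np.savez(f"w{n}.npz",d=d,p=p,R=R);print(p,manip.read_time_s(),manip.read_wrist_force())
a=cv2.imread("pics/ws.png");b=cv2.imread("pics/wv.png");cv2.imwrite("pics/w2.png",np.vstack([a,b])[:,::1][::1])
cv2.imwrite("pics/w2.png",cv2.resize(np.vstack([a,b]),(480,600)))
E
```

```text
0.1
[ 0.59972693 -0.12083299  0.37979697] 2.425 [0.05703165 0.69566222 0.5839177 ]
[0.59068266 0.25287681 0.25062365] 4.1417 [-0.28869226 -0.69488356 -0.64633795]
```

View pics/w2.png

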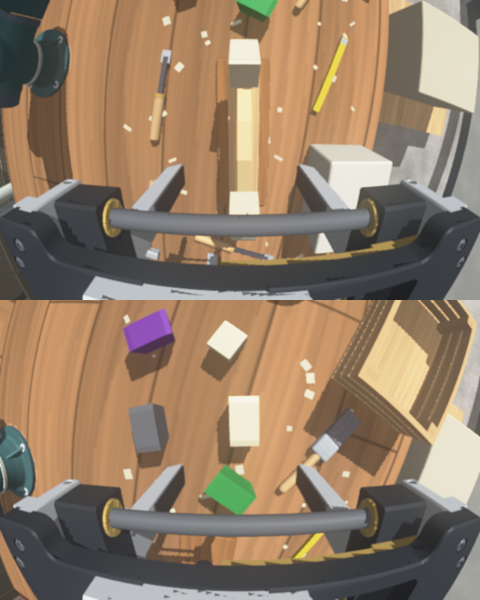

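The upper half shows the rib centred at about column 244, with the laid stone at (244,60). The lower half shows the voussoir at (243,420), with the green wedge clear of the finger positions. Now I'll measure both from the wrist depth.

```bash
python3 - <<'E'
from h import *
z=np.load("ws.npz");P=wcloud(z["d"],z["p"],z["R"]);im=cv2.imread("pics/ws.png")
S=P.reshape(-1,3);S=S[(z["d"].ravel()>0)]
s=(S-[.6,-.0736,0])@SY;l=(S-[.6,-.0736,0])@SX;S_=S
k=(abs(s)<.022)&(abs(l)<.04)&(S[:,2]>.15)&(abs(S[:,2]-.171+s*np.tan(np.pi/6))<.012)
A=np.c_[s[k],np.ones(k.sum())];r=np.linalg.lstsq(A,S[k,2],rcond=None)[0];print("facet slope,z",r,k.sum())
for a in np.arange(-.1,.03,.02):
    q=(s>=a)&(s<a+.02)&(abs(l)<.04)&(S[:,2]>.155)
    e=np.percentile(l[q],[3,97]);print("rib",a+.01,e.round(4),(e.mean()).round(4),q.sum())
q=(s>.035)&(s<.1)&(abs(l)<.045)&(S[:,2]>.13);j=np.where(q)[0];t=j[np.argsort(S[j,2])[-40:]]
print("laid ridge s(rel facet mid; expect .0619)",np.median(s[t]),S[t,2].mean(),"lat",np.percentile(l[j],[3,97]).round(4))
z=np.load("wv.npz");P=wcloud(z["d"],z["p"],z["R"]);im=cv2.imread("pics/wv.png")
m=(abs(P[...,0]-.59)<.07)&(abs(P[...,1]-.274)<.06)&(P[...,2]>.049)&(P[...,2]<.062)&(z["d"]>0)
hsv=cv2.cvtColor(im,40);m&=(hsv[...,2]>150)&(hsv[...,1]<90)
n,L,st,_=cv2.connectedComponentsWithStats(m.astype(np.uint8));b=1+st[1:,4].argmax();T=P[L==b]
print("vous",T[:,2].mean(),len(T),cv2.minAreaRect((T[:,:2]*1000).astype(np.float32)))
E
```

```text
facet slope,z [-0.57358099  0.17053166] 682
rib -0.09000000000000001 [-0.0104  0.0094] -0.0005 285
rib -0.07 [-0.0104  0.0093] -0.0005 318
rib -0.049999999999999996 [-0.0103  0.04  ] 0.0148 449
rib -0.029999999999999992 [-0.0368  0.0371] 0.0002 19750
rib -0.00999999999999999 [-0.0372  0.0365] -0.0003 3197
rib 0.010000000000000014 [-0.0104  0.01  ] -0.0002 301
rib 0.03000000000000002 [-0.0222  0.0207] -0.0008 526
laid ridge s(rel facet mid; expect .0619) 0.06022945104674449 0.19676172327569358 lat [-0.0221  0.0211]
vous 0.05380085329895218 2649 ((590.8538208007812, 273.0889587402344), (46.508689880371094, 78.58324432373047), 17.348487854003906)
```

The wrist agrees: facet middle at z 0.1705, lateral error under 0.5 mm, voussoir at (0.5908, 0.2735) with yaw 17°. Next: grasp, lift and hover above the facet.

```bash
cat >> h.py <<'E'
M=np.array([.6,-.0736,.1710])-.0004*SX-.001*SY
RP=pose(YAW,np.pi/6); H=.034
E
python3 - <<'E'
from h import *
R=pose(np.deg2rad(17));c=np.array([.5908,.2733,H])
manip.goto(c+[0,0,.09],R)
manip.move_linear(c,speed=.1)
manip.command_gripper(.03,25); manip.dwell(.1)
p=manip.read_ee_pos();print(p,manip.read_gripper_width(),manip.read_grasp_force(),manip.read_wrist_force(),manip.read_moment())
manip.move_linear(c+[0,0,.28],speed=.25)
print(manip.read_gripper_width(),manip.read_wrist_force())
manip.goto(M-.008*DN+N*(H+.07),RP);manip.dwell(.2)
p=manip.read_ee_pos();RR=manip.read_tool_rot();im,d=read_camera("wrist");s,_=read_camera("scene");np.savez("wh.npz",d=d,p=p,R=RR)
cv2.imwrite("pics/h.png",cv2.resize(np.vstack([im,s]),(480,600)));cv2.imwrite("pics/wh.png",im)
print(manip.read_ee_pos()-(M-.008*DN+N*(H+.07)),manip.read_wrist_force(),manip.read_moment(),manip.read_time_s())
E
```

```text
[0.59099649 0.27335273 0.03401605] 0.04556421294231363 24.980137646198273 [1.62865659 0.54492789 0.14677493] [-0.03293124 -0.19053441  0.03010384]
0.04590570916548946 [-0.71409892 -0.07918123 -5.26662899]
[0.00027531 0.00064381 0.00019509] [ 0.04301062 -0.29024764 -4.72717552] [ 0.62471062 -0.03623453 -0.00284062] 9.4083
```

View pics/h.png

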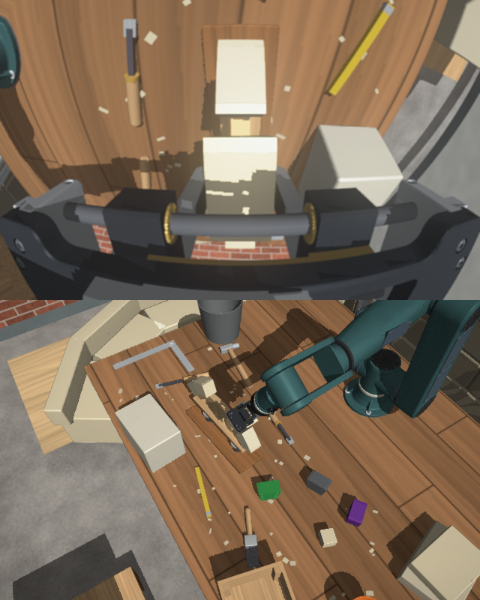

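The stone is held square, with its top at about (240,175), in line across with the laid stone at (242,80). I'll measure both from the same frame.

```bash
python3 - <<'E'
from h import *
z=np.load("wh.npz");P=wcloud(z["d"],z["p"],z["R"]);S=P[z["d"]>0]
v,u=np.mgrid[:400,:640];UV=np.stack([u,v],-1)[z["d"]>0]
T=(S-z["p"])@z["R"]
k=(abs(T[:,1])<.03)&(abs(T[:,0])<.045)&(T[:,2]>-.03)&(T[:,2]<-.012)
print("held top: n",k.sum(),"y",np.percentile(T[k,1],[2,98]).round(4),"x",np.percentile(T[k,0],[1,99]).round(4),"z med",np.median(T[k,2]).round(4))
A=np.c_[T[k,0],T[k,1],np.ones(k.sum())];print("plane",np.linalg.lstsq(A,T[k,2],rcond=None)[0].round(4))
s=(S-M)@SY;l=(S-M)@SX
q=(s>.035)&(s<.11)&(abs(l)<.05)&(S[:,2]>.14)&(S[:,2]<.205);print("laid lat",np.percentile(l[q],[2,98]).round(4),q.sum())
j=np.where(q)[0];t=j[np.argsort(S[j,2])[-40:]];print("ridge s",np.median(s[t]).round(4),S[t,2].mean().round(4))
q=(s>.005)&(s<.03)&(abs(l)<.02)&(S[:,2]>.14)&(S[:,2]<.18);q2=q
print("facet",q.sum(),np.percentile(l[q],[2,98]).round(4),np.median(S[q,2]+np.tan(np.pi/6)*s[q]).round(4))
print("tool lat",((z["p"]-M)@SX).round(4))
E
```

```text
held top: n 10758 y [-0.0239  0.0231] x [-0.0378  0.039 ] z med -0.0197
plane [ 0.0096  0.0009 -0.0199]
laid lat [-0.0218  0.0222] 6293
ridge s 0.0624 0.1967
facet 646 [-0.0104  0.0111] 0.1708
tool lat 0.0005
```

```bash
cat > bed.py <<'E'
from h import *
def F(f0=np.zeros(3)):
    f=np.mean([manip.read_wrist_force() for _ in range(3)],0)-f0; return f@N,f@DN,f@SX
pt=lambda u,h:M+u*DN+N*(H+h)   # u downslope offset from target, h height over nominal
E
python3 - <<'E'
from bed import *
f0=np.mean([manip.read_wrist_force() for _ in range(5)],0)
manip.move_linear(pt(-.008,.006),RP,speed=.08);manip.dwell(.15)
f0=np.mean([manip.read_wrist_force() for _ in range(5)],0);np.save("f0.npy",f0)
h=.006
while h>-.004:
    h-=.0007;manip.move_linear(pt(-.008,h),RP,speed=.02);manip.dwell(.05)
    f=F(f0);print(round(h,4),np.round(f,1),manip.read_moment().round(2),round(((manip.read_ee_pos()-M)@N-H)*1e3,2))
    if f[0]>6:break
print(manip.read_time_s())
E
```

```text
0.0053 [ 0.5 -0.1  0.1] [0.65 0.04 0.02] 5.42
0.0046 [0.3 0.2 0.1] [0.6  0.03 0.01] 4.54
0.0039 [ 0.1 -0.4 -0.1] [ 0.65 -0.04 -0.02] 3.84
0.0032 [ 0.3 -1.3  1. ] [ 0.68 -0.05  0.01] 3.17
0.0025 [ 0.4 -0.3  1.2] [ 0.65 -0.01 -0.  ] 2.46
0.0018 [ 0.1 -0.2  1.2] [0.6  0.03 0.05] 1.76
0.0011 [-0.2 -0.4  0.4] [0.62 0.02 0.05] 1.07
0.0004 [4.2 0.6 0.2] [ 0.78  0.2  -0.17] 0.92
-0.0003 [ 8.6  0.7 -1.2] [ 0.77  0.43 -0.27] 0.92
13.2083
```

```bash
python3 - <<'E'
from bed import *
f0=np.load("f0.npy");h=-.0001;u=-.008
while u<.006:
    u+=.001;manip.move_linear(pt(u,h),RP,speed=.025);manip.dwell(.04)
    f=F(f0);e=manip.read_ee_pos()-M;print(round(u,4),round(h,4),np.round(f,1),"u",round(e@DN*1e3,2),"h",round((e@N-H)*1e3,2),"lat",round(e@SX*1e3,2),manip.read_moment().round(2))
    if f[1]<-14:break
    if f[0]<4:h-=.0003
    if f[0]>9:h+=.0003
print(manip.read_time_s(),manip.read_gripper_width(),manip.read_grasp_force())
im,_=read_camera("scene");w,_=read_camera("wrist");cv2.imwrite("pics/b.png",np.vstack([cv2.resize(im[70:220,220:400],(600,500))[:350],cv2.resize(w[150:330,200:440],(600,250))]))
E
```

```text
-0.007 -0.0001 [ 9.2 -3.6 -0.5] u -7.95 h 0.93 lat 0.08 [ 0.25  0.57 -0.32]
-0.006 0.0002 [ 9.6 -4.2 -1. ] u -7.16 h 0.92 lat 0.38 [-0.13  0.37 -0.23]
-0.005 0.0005 [ 9.5 -6.1  0.5] u -5.8 h 0.91 lat 0.64 [-0.29 -0.03 -0.08]
-0.004 0.0008 [ 7.2 -4.4  1.9] u -4.09 h 0.92 lat 0.53 [-0.23 -0.32  0.1 ]
-0.003 0.0008 [ 7.7 -5.2  2.3] u -2.95 h 0.93 lat 0.34 [-0.15 -0.33  0.14]
-0.002 0.0008 [ 9.  -4.8  2.8] u -1.97 h 0.91 lat 0.12 [-0.25 -0.3   0.13]
-0.001 0.0008 [ 9.  -5.4  2. ] u -1.05 h 0.93 lat -0.04 [-0.26 -0.2   0.09]
0.0 0.0008 [ 9.  -5.7  1.9] u -0.08 h 0.95 lat -0.12 [-0.29 -0.26  0.02]
0.001 0.0008 [ 9.  -6.6  1.9] u 0.29 h 0.91 lat -0.18 [-0.42 -0.24 -0.01]
0.002 0.0008 [ 8.8 -8.1  1. ] u 0.37 h 0.95 lat -0.27 [-0.65 -0.32 -0.04]
0.003 0.0008 [ 7.9 -9.8  0.1] u 0.51 h 0.95 lat -0.35 [-0.96 -0.23  0.05]
0.004 0.0008 [  7.  -13.3   0.6] u 0.58 h 0.97 lat -0.38 [-1.23 -0.27  0.06]
0.005 0.0008 [  6.6 -14.5  -0.1] u 0.72 h 0.94 lat -0.38 [-1.49 -0.27  0.05]
17.0 0.04627233663274044 25.00118762254715
```

View pics/b.png

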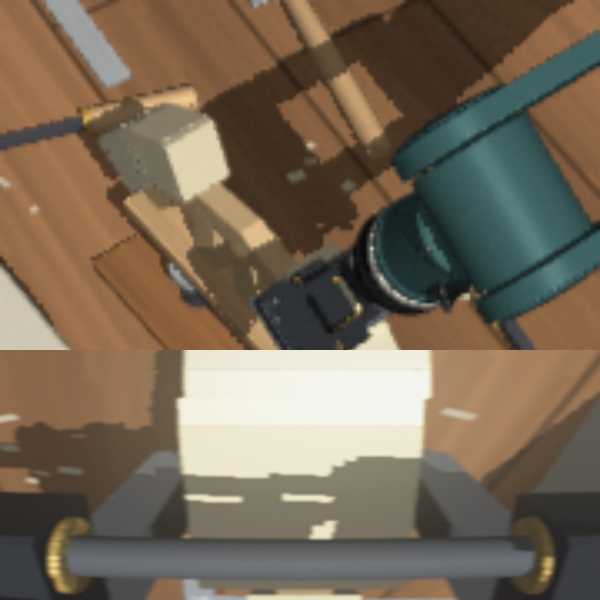

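The joint closed at u≈0.3 mm, where expected. At the joint line (y≈400 in the wrist crop) the new stone sits about 7 px to the left, roughly 1.3 mm off centre. There is time to spare, so I'll unload, shift it across and close the joint again.

```bash
python3 - <<'E'
from bed import *
f0=np.load("f0.npy");L=.0010*SX
def go(u,h,l=1,sp=.025,dw=.05):
    manip.move_linear(pt(u,h)+l*L,RP,speed=sp);manip.dwell(dw)
    f=F(f0);e=manip.read_ee_pos()-M;print(round(u,4),round(h,4),np.round(f,1),"u",round(e@DN*1e3,2),"h",round((e@N-H)*1e3,2),"lat",round(e@SX*1e3,2));return f
go(-.003,.0012,0);go(-.004,.003,0);go(-.004,.003,1,dw=.15)
for h in(.0012,.0008,.0004):
    f=go(-.004,h)
    if f[0]>6:break
for u in np.arange(-.003,.008,.001):
    f=go(u,h)
    if f[1]<-13:break
    if f[0]<4:h-=.0003
    if f[0]>9:h+=.0003
print(manip.read_time_s())
w,_=read_camera("wrist");cv2.imwrite("pics/b2.png",cv2.resize(w[150:270,240:400],(800,600),interpolation=2))
E
```

```text
-0.003 0.0012 [11.   2.   0.7] u 0.24 h 1.07 lat -0.5
-0.004 0.003 [1.6 1.  1.5] u -2.07 h 1.1 lat -1.13
-0.004 0.003 [ 0.3 -0.8  1.3] u -4.03 h 2.63 lat 0.85
-0.004 0.0012 [-0.2  0.   1.2] u -3.98 h 1.11 lat 0.9
-0.004 0.0008 [ 2.2 -0.4  0.4] u -4.0 h 1.0 lat 0.93
-0.004 0.0004 [ 5.   0.5 -0.6] u -4.01 h 1.0 lat 0.98
-0.003 0.0004 [ 7.5 -3.6 -1.1] u -3.84 h 0.94 lat 1.03
-0.002 0.0004 [ 8.  -5.4 -0.9] u -3.07 h 0.95 lat 1.33
-0.001 0.0004 [ 7.5 -5.   0.8] u -1.57 h 0.96 lat 1.56
0.0 0.0004 [ 8.5 -5.2  1.6] u -0.35 h 0.94 lat 1.56
0.001 0.0004 [ 8.6 -5.   1.7] u 0.6 h 0.92 lat 1.47
0.002 0.0004 [ 8.6 -7.5  1.4] u 0.66 h 0.95 lat 1.45
0.003 0.0004 [ 8.1 -9.9  1.1] u 0.69 h 0.97 lat 1.43
0.004 0.0004 [  6.5 -12.7   0.7] u 0.68 h 1.0 lat 1.43
0.005 0.0004 [  7.1 -14.7  -0.2] u 0.74 h 1.0 lat 1.44
21.9167
```

View pics/b2.png

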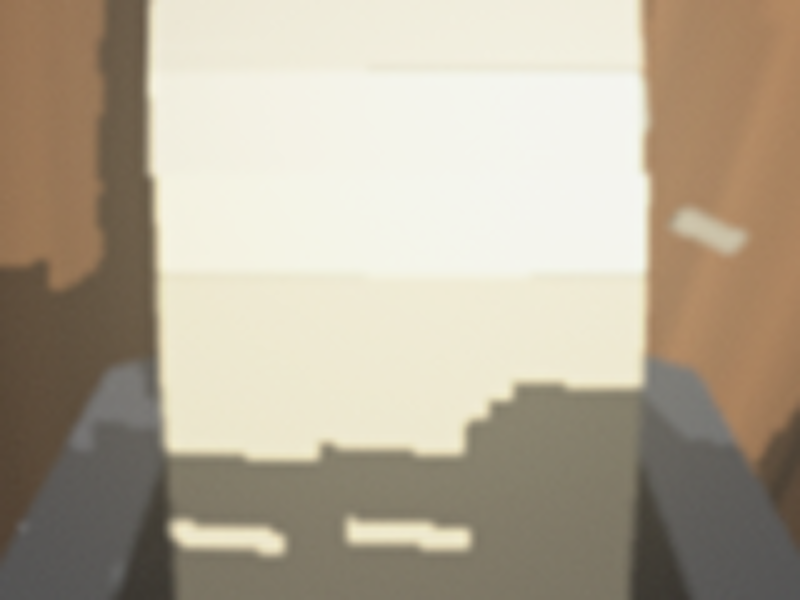

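The joint line is at row 175. The edges are 150–645 on the laid stone and 155–650 on the new one, so the offset is about 0.5 mm and the joint is closed and parallel. I'll relax the push, release and retreat.

```bash
python3 - <<'E'
from bed import *
f0=np.load("f0.npy");L=.0012*SX
manip.move_linear(pt(.0018,.0007)+L,RP,speed=.02);manip.dwell(.1)
e=manip.read_ee_pos()-M;print(np.round(F(f0),1),"u",e@DN,"h",e@N-H,"lat",e@SX)
manip.command_gripper(.044,8);manip.dwell(.1);print(np.round(F(f0),1))
manip.command_gripper(.070,8);manip.dwell(.15);e=manip.read_ee_pos()-M;print(np.round(F(f0),1),"u",e@DN,"h",e@N-H,manip.read_gripper_width())
manip.move_linear(pt(0,.08)+L,RP,speed=.1)
manip.dwell(.2)
p=manip.read_ee_pos();R=manip.read_tool_rot();w,d=read_camera("wrist");np.savez("we.npz",d=d,p=p,R=R)
manip.move_linear(pt(0,.15)+L,RP,speed=.15)
im,_=read_camera("scene")
cv2.imwrite("pics/e.png",np.vstack([cv2.resize(im[70:220,220:400],(540,300),interpolation=2),cv2.resize(w[:300],(540,300))]))
print(manip.read_time_s())
S=wcloud(d,p,R)[d>0];s=(S-M)@DN;l=(S-M)@SX;n=(S-M)@N
k=(abs(s)<.03)&(abs(l)<.03)&(abs(n-.055)<.008)
print(k.sum(),"top h",np.median(n[k]),"lat",np.percentile(l[k],[2,98]),"plane",np.linalg.lstsq(np.c_[s[k],l[k],np.ones(k.sum())],n[k],rcond=None)[0])
sy=(S-M)@SY;q=(sy>.075)&(sy<.11)&(abs(l)<.05)&(S[:,2]>.13);print("laid lat",np.percentile(l[q],[2,98]))
E
```

```text
[ 8.  -8.   1.1] u 0.0006694336809900357 h 0.0009756975633608833 lat 0.0014334870605774088
[ 7.8 -8.6 -0.3]
[ 4.3 -2.4  0.3] u 0.0018409435881614512 h 0.0007164742389742032 0.06998250806264925
25.275
4770 top h 0.05485515144364918 lat [-0.02147901  0.02274033] plane [0.0017904  0.0019225  0.05484373]
laid lat [-0.04452683  0.04567017]
```

View pics/e.png

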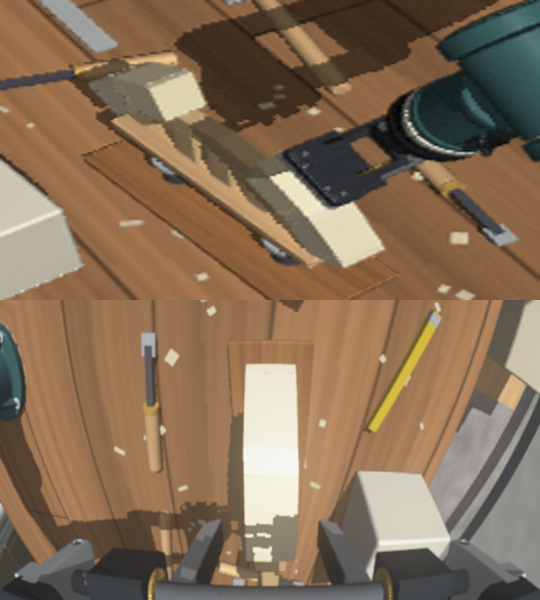

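The stone lies flat: its top is 54.9 mm above the facet, tilted by 0.1°. It is centred to about 0.6 mm, flush against the laid stone, and the gripper is clear.

```bash
python3 -c "
from h import *
print(manip.read_wrist_force(),manip.job_done(),manip.read_time_s())"
```

```text
the job is handed in; nothing more can be done
the job is handed in; nothing more can be done
```

The cream voussoir is bedded flat on the empty 30° facet, centred to about 0.6 mm with the joint closed, and the job was handed in at about 25 s of the 38 s limit; no verdict came back.

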